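# Unclip the accessory case and set out the spare eyepiece

### The job

Flip both sprung clips off the ends of the closed accessory case so that they stay open, then lift the lid off and lay it flat, handle up and roughly centred, on the grey bench mat. Then take the eyepiece (the taller of the two parts standing in the case) out and stand it upright, the way up it was, inside the shallow tray, leaving the shorter lens in the case. Drop nothing, disturb nothing else on the bench, and leave the clips open.

Things in the scene. Friction and masses are not known exactly. Their poses are not given: they have to be found in the camera images.
- case: Open grey plastic accessory case fixed to the bench, 120 mm (its x) by 170 mm (its y) outside, 75 mm high, walls and floor 4 mm. Origin: centre of the underside. It may stand left or right on the bench, turned up to 0.25 rad.
- case_rim (a point): Point at the centre of the case's mouth, 75 mm above its underside, level with the rim; axes as the case.
- clip_a (a joint): Steel bale clip on the case's +y end, hinged along x, 90 mm from the case's middle, 48 mm up. 0 = shut, nose over the lid's edge; grows as its top is pushed outward. Over-centre spring: resists with about 4 N at the tab and snaps shut again if let go below 0.45 rad; beyond, it springs open by itself to rest near 1.2 rad, then reaching about 148 mm from the case's middle, 50 to 70 mm up.
- clip_b (a joint): The same clip, mirrored, on the case's -y end.
- clip_a_tab (a point): Middle of the inner face (towards the lid's handle) of clip_a's finger tab, to be pushed outward: a plate 36 mm wide (case's x), 4 mm thick, that when shut stands upright from 86 to 106 mm above the bench (5 to 25 mm above the lid's top face), its inner face 97 mm from the case's middle. This point is at 95 mm, 47 mm above the hinge.
- clip_b_tab (a point): The same point on clip_b's tab.
- lid: Loose grey lid, 136 mm (its x) by 186 mm (its y), 6 mm thick, 0.15 to 0.3 kg, with a 6 mm deep locating rib underneath. Origin: centre of the plate's underside, 75 mm above the bench when on the case, 9 mm above it when lying on the mat; z points up, to the handle side. It starts square on the case, under the two clips.
- lid_bar (a point): Centre of the lid's black handle bar, 33 mm above the plate's underside; bar 18 mm wide (along the lid's x), 90 mm long (y), 14 mm high, carried by a post at each end, 20 mm free gap beneath. Axes as the lid.
- eyepiece: The eyepiece standing in the case (loose, 0.09 kg): origin at the centre of its underside.
- eyepiece_mid (a point): Centre of the eyepiece, 29 mm above its underside: 58 mm tall, a black rubber cup 34 mm in diameter and 22 mm high at the bottom, a steel barrel 23 mm in diameter above. z up. It stands on the case's floor, about 36 mm from the case's middle along y (either side), within 8 mm of it along x, over 60 mm from the other lens.
- objective: The short objective lens that stays in the case (loose): origin at the centre of its underside.
- objective_mid (a point): Centre of the short lens, 18 mm above its underside: 36 mm tall, steel, 29 mm in diameter, coned at the top. It stands on the other side of the case's middle.
- mat: Grey bench mat, fixed, 180 mm (its x) by 240 mm (its y), 3 mm thick; origin: centre of the underside. On the other side of the bench from the case.
- tray: Shallow steel tray, fixed, 110 mm (its x) by 90 mm (its y), 12 mm high, walls and floor 2 mm; origin: centre of the underside. Between case and mat.
- dish: Bystander: shallow glass dish, 76 mm across, 16 mm high; origin under its centre.
- slidebox: Bystander: cardboard slide box 90 x 160 x 34 mm; origin under its centre.
- washbottle: Bystander: white bottle 60 mm across, 150 mm tall; origin under its centre.
- beaker: Bystander: glass beaker 66 mm across, 85 mm tall; origin under its centre.
- brush: Bystander: lens brush lying on the bench, 150 mm long.
- jar: Bystander: small amber jar 52 mm across, 60 mm tall; origin under its centre.
- driver: Bystander: screwdriver lying on the bench, 150 mm long.
There are look-alikes about, which are no part of the job. What is meant by the lid is not green, and is the larger of those in its own colour.

How it is judged:
On the way, in this order (a step that is already met when the one before it is completed fails the run):
1. one clip is flipped open, the lid still on the case (value of joint any of clip_a, clip_b above 0.9 rad and distance between lid and case_rim below 0.008 m), for 0.2 s.
2. both clips stand open, the lid still on the case (value of joint each of clip_a, clip_b above 0.9 rad and distance between lid and case_rim below 0.008 m), for 0.2 s.
3. the lid lies flat, handle up, on the mat, let go (value of joint each of clip_a, clip_b above 0.9 rad and horizontal distance between lid and mat below 0.06 m and z of lid in the frame of mat below 0.016 m and angle between lid's own z axis and vertical below 0.08 rad and linear speed of lid below 0.02 m/s and contact force between the fingers and lid below 0.05 N), for 0.2 s.
4. the eyepiece stands upright in the tray, let go (x of eyepiece_mid in the frame of tray between -0.04 and 0.04 m and y of eyepiece_mid in the frame of tray between -0.03 and 0.03 m and z of eyepiece_mid in the frame of tray between 0.02 and 0.04 m and angle between eyepiece_mid's own z axis and vertical below 0.12 rad and linear speed of eyepiece below 0.02 m/s and contact force between the fingers and eyepiece below 0.05 N), for 0.2 s.
At the end, for the whole second after the job is handed in: Clips open (over 0.9 rad). Lid let go, at rest, flat (0.08 rad), handle up on the mat, within 60 mm of its centre. Eyepiece let go, at rest, upright (0.12 rad) on the tray floor, within 40 mm (x) and 30 mm (y) of its centre. Short lens upright (0.3 rad), within 70 mm of the case middle (all of step 3 and all of step 4 and angle between objective_mid's own z axis and vertical below 0.3 rad and horizontal distance between objective_mid and case_rim below 0.07 m); the robot touches nothing.
It fails at once if the lid is forced up while a clip is still shut (z of lid in the frame of case_rim above 0.02 m and distance of lid from where it was at the start of the episode below 0.05 m and value of joint any of clip_a, clip_b below 0.3 rad).
It fails at once if the short lens is shifted by more than 30 mm or knocked over (distance of objective_mid from where it was at the start of the episode above 0.03 m or angle between objective_mid's own z axis and vertical above 0.5 rad).
It fails at once if the eyepiece is tipped right over (more than 1 rad) (angle between eyepiece_mid's own z axis and vertical above 1 rad).
It fails at once if the eyepiece or the lid is dropped (falls freely by about 20 mm) ((linear speed of eyepiece above 0.6 m/s and contact force between the fingers and eyepiece below 0.05 N) or (linear speed of lid above 0.6 m/s and contact force between the fingers and lid below 0.05 N)).
It fails at once if another thing on the bench is shifted by more than 40 mm (distance of any of dish, slidebox, washbottle, beaker, brush, jar, driver from where it was at the start of the episode above 0.04 m).
It also fails if it takes over 67 s, if anything falls off the work surface, if the arm or the gripper's body presses on something with over 40 N, if the wrist force passes 120 N, or if a joint passes its speed limit or range.

### The arm

A 6-joint arm with a two-finger parallel gripper is mounted at the origin on the work surface. World frame = base frame: x ahead of the robot, y to its left, z up, the work surface at z = 0. Lengths are in m, angles in rad, forces in N, time in s.
With the tool pointing down it reaches from about 0.4 to 0.825 m from the base axis. Payload 7 kg.
Tool frame: the origin (TCP) lies at the centre of the arm's flange, where the gripper is bolted on; the fingertips stand 178 mm ahead of it and the grasp point (between the pads) lies 159 mm ahead of it; z points along the fingers, y is the direction in which the jaws open and shut (so a half turn about z gives the same grasp; the last joint's range is limited). The gripper opens to 88 mm and grips with 3 to 60 N. Pads are 19 mm wide; open, the fingers measure 130 mm over their backs; the gripper's body (78 mm by 193 mm) begins 47 mm behind the grasp point.
Start: joints at [1.457, 0.359, 0.012, 0, -1.224, -0.288], TCP at [0.264, 0.621, 0.405] pointing down, gripper open.
Joint ranges: [-3.07, 3.07], [-1.43, 2.12], [-1.02, 1.25], [-3.03, 1.67], [-3.05, -0], [-3.03, 3.03]. Speed limits (rad/s): [2.39, 2.39, 3.01, 3.14, 3.14, 3.14].

### API

Orientations are given as [roll, pitch, yaw] about the fixed x, y, z axes, in that order (R = Rz(yaw) Ry(pitch) Rx(roll)).
In Python, from station import * gives the robot as it stands.
- The arm moves only by the tool send_rows, never from a script. Its argument "motion" is a list of rows, each an object with "offset": the shift along the tool's x, y, z in cm, a list of three; "turn": the turn about the tool's z in degrees. In form: [{"offset": [x, y, z], "turn": turn}, ...]. A call has 1 to 8 rows; each row is the pose to reach, as a shift and turn from the pose commanded when the call began, along the tool's axes at that moment; what a row does not reach only later rows make up. A row lasts 1/10 s, in which the tool goes at most 50 mm and 8.59 degrees, less where a joint would pass 70% of its speed; a pose out of reach is approached as far as the arm can. A call with a gripper value outside its range is refused whole. "hand" is the opening, from -1 (shut) to 1 (fully open), set as the call begins (left out, the last holds). The fingers move at their own pace and stop on an object; "squeeze" is the grip in N (left out, the last holds). Time passes only in rows, so rows that repeat a pose let the fingers close. It gives the time, the measured TCP pose, the force and the opening at its end, in the units of the state.
- get_state(): the state, without advancing time (a new reading comes with each control period).
- grab_frame(name): name is "side" or "top" or "wrist"; returns a dict with "frame" (420x560x3 uint8, blue, green, red), "range_z" (420x560 float32, m along the optical axis (not along the pixel's ray), 0 where there is no reading), "vertical_fov" (degrees; the focal length in pixels is half the picture's height over the tangent of half this angle, whatever the lens; pixels are square), "cx", "cy" (the principal point, pixels), "cam_to_world" (4x4, takes a point from camera to world coordinates). Camera axes: x right, y up, looking along -z (the intrinsics and any distortion apply to the point x, -y, -z); pixel columns grow to the right and rows downward; lengths in m; the calibration is good to about 2 mm. A picture is of the moment at which its call begins.
- job_done(): hands the job in, once; it reports no verdict.
The state is a dict: "t": time; "q": joint angles; "qd": joint speeds; "joint_efforts": joint torques, N m; "eef_pos": TCP position; "ee_rot": TCP orientation; "force": force on the tool from outside, world axes, zero at the start; "moment": the same for the moment, N m; "width": finger opening in m.
Only numpy, scipy, OpenCV 4.12 (cv2) and the standard library are available. Lean on these libraries where they do the work, as an engineer would, in place of code of your own. Each camera call takes 0.05 s, during which the arm holds its last target. There are 200 camera calls.

## Working session

There is one attempt and no reset: what is moved stays moved. The work goes in short steps, Python scripts to look and compute and a tool call to move; the robot and the scene stay as the last step left them, time stands still between calls to the robot, and variables do not carry over. Pictures are saved under pics/ and viewed, about 8 in all and at most 12, crops included, and the job is handed in when it is done.

Besides the shell and the picture viewer there is one more tool, called after "Emit:" by a JSON object that holds its "op" and its "data". send_rows: Moves the arm, as the interface text tells. Its arguments: {"type":"object","properties":{"motion":{"type":"array"},"hand":{"type":"number"},"squeeze":{"type":"number"}},"required":["motion"]}

```bash
mkdir -p pics; cat > h.py <<'E'
from station import *
import numpy as np, cv2
def snap(name,fn=None):
    d=grab_frame(name)
    if fn: cv2.imwrite('pics/'+fn,d['frame'])
    np.savez('%s.npz'%name,**d)
    return d
def ld(name): return dict(np.load('%s.npz'%name))
def cloud(d):
    f=210/np.tan(np.radians(float(d['vertical_fov']))/2)
    z=d['range_z']; v,u=np.mgrid[0:420,0:560]
    P=np.stack([(u-d['cx'])/f*z,-(v-d['cy'])/f*z,-z],-1)
    T=d['cam_to_world']; return P@T[:3,:3].T+T[:3,3]
E
python3 - <<'E'
from h import *
for n in('top','side'):
    d=snap(n,n+'1.png'); print(n,d['vertical_fov'],d['cx'],d['cy'],d['cam_to_world'].round(3).tolist(),[k for k in d])
    print((d['range_z']==0).mean())
s=get_state(); print(s)
a=cv2.imread('pics/top1.png');cv2.imwrite('pics/a.png',a)
E
ls
```

```text
top 52.84621694907054 280.5212160526611 209.788190458008 [[-0.126, 0.97, -0.206, 0.246], [-0.992, -0.124, 0.026, 0.084], [-0.001, 0.208, 0.978, 1.431], [0.0, 0.0, 0.0, 1.0]] ['frame', 'range_z', 'vertical_fov', 'cx', 'cy', 'cam_to_world']
0.00407312925170068
side 56.89709641347747 278.3647166206581 208.22597278053533 [[0.935, 0.198, -0.293, 0.226], [-0.353, 0.513, -0.783, -0.717], [-0.005, 0.835, 0.55, 0.627], [0.0, 0.0, 0.0, 1.0]] ['frame', 'range_z', 'vertical_fov', 'cx', 'cy', 'cam_to_world']
0.003822278911564626
{'t': 0.1, 'q': array([ 1.45710085e+00,  3.59301824e-01,  1.11598305e-02, -3.02960195e-04,
       -1.22409303e+00, -2.88092682e-01]), 'qd': array([ 0.00065212, -0.00128716,  0.00471757,  0.0007451 , -0.00083081,
        0.00010881]), 'joint_efforts': array([-1.68252202e-03, -5.84162378e+01,  2.93753153e+01,  7.01549873e+00,
        1.02076720e-02, -4.90894911e-05]), 'eef_pos': array([0.26390939, 0.62108461, 0.40382995]), 'ee_rot': array([ 3.14013232e+00, -1.35725081e-04, -4.01891206e-01]), 'force': array([-1.38509552e-01,  3.03309816e-04,  8.69955031e-01]), 'moment': array([ 0.01110973, -0.01791501,  0.01156614]), 'width': 0.08771804242307638}
h.py
pics
side.npz
top.npz
```

View pics/top1.png

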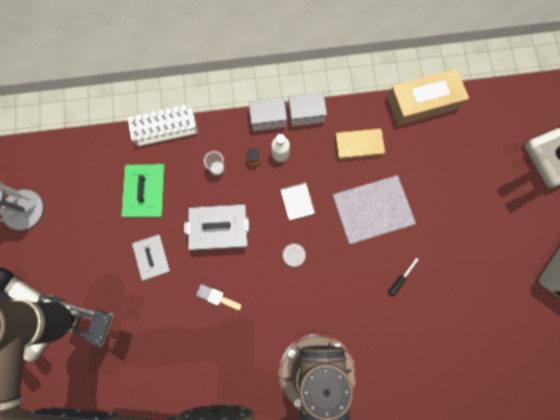

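View pics/side1.png

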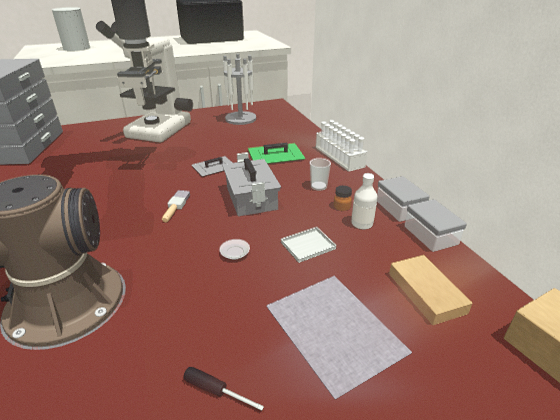

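The top view shows the case under its lid at about (217,228), with clips at (187,228) and (246,226). The tray is at (298,201) and the mat at (374,209). The look-alike lids are green (143,190) and small grey (151,257). The side view agrees.

```bash
cat >> h.py <<'E'
def rect(C,m):
    p=C[m][:,:2].astype(np.float32)
    (c,s,a)=cv2.minAreaRect(p*1000); return np.array(c)/1000,s,a
def big(m,u,v):
    n,l,st,c=cv2.connectedComponentsWithStats(m.astype(np.uint8)); return l==l[v,u]
E
python3 - <<'E'
from h import *
for n in('top',):
    d=ld(n);C=cloud(d);Z=C[...,2];F=d['frame'].astype(int)
    print('z at bench',[Z[v,u].round(4) for u,v in((120,300),(250,330),(330,260))], 'xyz base-ish')
    roi=np.zeros((420,560),bool);roi[195:260,180:255]=1
    m=big((Z>.074)&(Z<.087)&roi,200,235); print('lid',rect(C,m),np.median(Z[m]),m.sum())
    m=(Z>.095)&roi; 
    k,l,st,c=cv2.connectedComponentsWithStats(m.astype(np.uint8))
    for i in range(1,k):
        if st[i,4]>3: print('high',c[i].round(),st[i,4],C[l==i].mean(0).round(4),Z[l==i].max().round(4),rect(C,l==i))
    hsv=cv2.cvtColor(d['frame'],cv2.COLOR_BGR2HSV)
    notred=hsv[...,1]<100
    for nm,u,v in(('tray',298,201),('mat',374,209),('mat',374,225)):
        m=big(notred&(Z<.05),u,v); print(nm,m.sum(),rect(C,m),np.median(Z[m]))
    for nm,u,v in(('dish',294,256),('beaker',213,160),('jar',253,157),('bottle',281,148),('brush',215,297),('drv',400,280)): print(nm,C[v,u].round(3))
E
```

```text
z at bench [np.float64(0.0005), np.float64(0.0009), np.float64(0.0021)] xyz base-ish
lid (array([0.50289206, 0.26084201]), (191.91563415527344, 136.4603271484375), 85.8622055053711) 0.0806468204801627 2155
high [247. 223.] 11 [0.4956 0.1608 0.1073] 0.1147 (array([0.49565204, 0.16089384]), (0.9186639785766602, 31.574399948120117), 82.76517486572266)
high [216. 225.] 171 [0.5002 0.2583 0.1217] 1.4307 (array([0.39894559, 0.16941901]), (343.21728515625, 73.33895111083984), 41.1280517578125)
high [185. 227.] 15 [0.49   0.3395 0.1918] 1.4307 (array([0.37621939, 0.22895486]), (389.29254150390625, 24.308351516723633), 44.36437225341797)
tray 992 (array([ 0.57273804, -0.01418807]), (124.40495300292969, 101.58123779296875), 8.295403480529785) 0.001588126124634326
mat 3826 (array([ 0.51097443, -0.27426895]), (190.97613525390625, 251.0438995361328), 9.740155220031738) 0.002273766607788885
mat 3826 (array([ 0.51097443, -0.27426895]), (190.97613525390625, 251.0438995361328), 9.740155220031738) 0.002273766607788885
dish [0.383 0.022 0.003]
beaker [0.751 0.26  0.016]
jar [0.73  0.118 0.057]
bottle [0.731 0.022 0.108]
brush [0.281 0.297 0.02 ]
drv [ 0.259 -0.313  0.02 ]
```

```bash
cat >> h.py <<'E'
def to(x,y,z,yaw=None):
    """offset (cm) in tool axes and turn (deg) from present measured pose; z is TCP height"""
    from scipy.spatial.transform import Rotation as R
    s=get_state(); r=R.from_euler('xyz',s['ee_rot']); o=r.inv().apply(np.array([x,y,z])-s['eef_pos'])*100
    t=0 if yaw is None else -np.degrees((yaw-s['ee_rot'][2]+np.pi)%(2*np.pi)-np.pi)
    print('offset',o.round(2),'turn',round(t,2))
E
python3 -c "
from h import *
to(.503,.260,.40,-1.642)"
```

```text
offset [36.13 23.88  0.42] turn 71.05
```

Emit:
{"op": "send_rows", "data": {"motion": [{"offset": [5, 3, 0], "turn": 8}, {"offset": [9, 6, 0], "turn": 16}, {"offset": [14, 9, 0], "turn": 24}, {"offset": [18, 12, 0], "turn": 32}, {"offset": [23, 15, 0], "turn": 40}, {"offset": [27, 18, 0], "turn": 48}, {"offset": [32, 21, 0], "turn": 56}, {"offset": [36, 24, 0], "turn": 64}]}}

```text
t: 0.9
eef_pos: [0.4847, 0.2856, 0.4046]
ee_rot: [3.141, -0.0, -1.524]
force: [1.0, 0.3, -1.2]
width: 0.0877
```

Emit:
{"op": "send_rows", "data": {"motion": [{"offset": [0, 0, 0], "turn": 7}, {"offset": [0, 0, 0], "turn": 7}, {"offset": [0, 0, 0], "turn": 7}], "hand": -1}}

```text
t: 1.2
eef_pos: [0.4839, 0.2876, 0.4045]
ee_rot: [3.141, -0.0, -1.638]
force: [1.1, 1.3, -0.7]
width: 0.0691
```

```bash
python3 - <<'E'
from h import *
d=snap('wrist','w1.png'); s=get_state(); print(s['t'],s['eef_pos'].round(4),s['ee_rot'].round(4),s['q'].round(3),s['width'],s['force'])
print(d['vertical_fov'],d['cx'],d['cy'],d['cam_to_world'].round(3).tolist())
E
```

```text
1.25 [0.4837 0.288  0.4045] [ 3.1414e+00 -2.0000e-04 -1.6368e+00] [ 0.885  0.176 -0.239 -0.    -1.157 -0.951] 0.0652099689669432 [-0.3050268   0.64425222 -0.72751616]
59.12616634650552 278.94080301905126 212.7452563430377 [[-0.998, -0.063, -0.019, 0.478], [0.066, -0.955, -0.288, 0.209], [0.0, -0.289, 0.957, 0.385], [0.0, 0.0, 0.0, 1.0]]
```

View pics/w1.png

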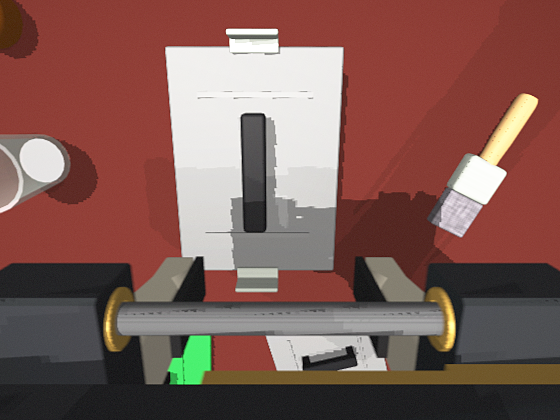

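The wrist view shows the lid plate at x 165–343, y 47–270, the bar from (253,115) to (253,232), and the clips at (253,40) and (256,278).

```bash
python3 - <<'E'
from h import *
d=ld('wrist');C=cloud(d);Z=C[...,2]
r=np.zeros((420,560),bool);r[20:270,160:350]=1
m=big((Z>.075)&(Z<.086)&r,190,150);print('lid',rect(C,m),np.median(Z[m]))
m=big((Z>.1)&(Z<.125)&r,253,170);print('bar',rect(C,m),np.median(Z[m]))
for nm,u0,u1,v0,v1 in(('b',225,285,25,60),('a',230,285,262,295)):
    q=C[v0:v1,u0:u1].reshape(-1,3);q=q[q[:,2]>.098];print(nm,len(q),q.mean(0).round(4),q.min(0).round(4),q.max(0).round(4))
E
```

```text
lid (array([0.50065225, 0.25819006]), (189.8522186279297, 136.5050811767578), 86.08147430419922) 0.08102465975362771
bar (array([0.50058142, 0.26033331]), (88.66294860839844, 18.06217384338379), 86.07062530517578) 0.11477793036537179
b 422 [0.4935 0.1632 0.1097] [0.476  0.159  0.0982] [0.5117 0.2093 0.3846]
a 357 [0.5064 0.354  0.1116] [0.4778 0.2093 0.0981] [0.525  0.3619 0.3846]
```

```bash
python3 - <<'E'
from h import *
for s,z in((-.075,.265),(-.125,.265),(.075,.265),(.125,.265)): to(.5006+.0686*s,.2595+.9976*s,z,-1.6394)
E
```

```text
offset [10.23 -1.85 13.95] turn 0.15
offset [15.23 -1.84 13.95] turn 0.15
offset [-4.77 -1.89 13.95] turn 0.15
offset [-9.77 -1.91 13.95] turn 0.15
```

Emit:
{"op": "send_rows", "data": {"motion": [{"offset": [5, -1, 2]}, {"offset": [10, -1.85, 4]}, {"offset": [10.2, -1.85, 7]}, {"offset": [10.2, -1.85, 10]}, {"offset": [10.2, -1.85, 12]}, {"offset": [10.2, -1.85, 13]}, {"offset": [10.2, -1.85, 13]}, {"offset": [10.2, -1.85, 13]}], "hand": -1}}

```text
validation failed for argument at $.mo...
```

```bash
python3 - <<'E'
from h import *
s=get_state();print(s['width'],s['eef_pos'],s['ee_rot'])
for s,z in((-.075,.265),(-.125,.265),(.075,.265),(.125,.265)): to(.5006+.0686*s,.2595+.9976*s,z,-1.6394)
E
```

```text
0.0652099689669432 [0.48374547 0.28801609 0.40448805] [ 3.14136957e+00 -1.78931071e-04 -1.63684357e+00]
offset [10.23 -1.85 13.95] turn 0.15
offset [15.23 -1.84 13.95] turn 0.15
offset [-4.77 -1.89 13.95] turn 0.15
offset [-9.77 -1.91 13.95] turn 0.15
```

Every row needs a "turn", so I'll add it.

Emit:
{"op": "send_rows", "data": {"motion": [{"offset": [5, -1, 2], "turn": 0}, {"offset": [10, -1.85, 4], "turn": 0}, {"offset": [10.2, -1.85, 7], "turn": 0}, {"offset": [10.2, -1.85, 10], "turn": 0}, {"offset": [10.2, -1.85, 12], "turn": 0}, {"offset": [10.2, -1.85, 13], "turn": 0}, {"offset": [10.2, -1.85, 13], "turn": 0}, {"offset": [10.2, -1.85, 13], "turn": 0}], "hand": -1}}

```text
t: 2.05
eef_pos: [0.4956, 0.1853, 0.2754]
ee_rot: [-3.141, 0.0, -1.639]
force: [0.6, 0.8, 0.0]
width: 0.0025
```

```bash
python3 - <<'E'
from h import *
s=get_state();print(s['width'],s['eef_pos'],s['ee_rot'],s['force'])
for s,z in((-.075,.265),(-.125,.265),(.075,.265),(.125,.265)): to(.5006+.0686*s,.2595+.9976*s,z,-1.6394)
E
```

```text
0.0024833882302712387 [0.49557033 0.18533437 0.275391  ] [-3.14083264e+00  3.25107468e-04 -1.63876982e+00] [0.58699766 0.77467185 0.01854574]
offset [0.07 0.01 1.04] turn 0.04
offset [5.07 0.01 1.04] turn 0.04
offset [-14.93  -0.     1.04] turn 0.04
offset [-1.993e+01 -1.000e-02  1.050e+00] turn 0.04
```

Emit:
{"op": "send_rows", "data": {"motion": [{"offset": [0, 0, 1.0], "turn": 0}, {"offset": [0.5, 0, 1.0], "turn": 0}, {"offset": [1.5, 0, 1.0], "turn": 0}, {"offset": [2.5, 0, 1.0], "turn": 0}, {"offset": [3.5, 0, 1.0], "turn": 0}, {"offset": [4.3, 0, 1.0], "turn": 0}, {"offset": [5, 0, 1.0], "turn": 0}, {"offset": [5, 0, 1.0], "turn": 0}]}}

```text
t: 2.85
eef_pos: [0.4916, 0.1333, 0.2647]
ee_rot: [3.141, -0.0, -1.642]
force: [0.6, -0.7, 1.0]
width: 0.0004
```

Emit:
{"op": "send_rows", "data": {"motion": [{"offset": [0, 0, -2], "turn": 0}, {"offset": [0, 0, -4], "turn": 0}, {"offset": [-3, 0, -5], "turn": 0}, {"offset": [-7, 0, -5], "turn": 0}, {"offset": [-12, 0, -5], "turn": 0}, {"offset": [-16, 0, -5], "turn": 0}, {"offset": [-20, 0, -5], "turn": 0}, {"offset": [-20, 0, -5], "turn": 0}]}}

```text
t: 3.65
eef_pos: [0.5062, 0.3384, 0.3142]
ee_rot: [-3.141, 0.0, -1.638]
force: [-0.6, -0.5, -0.6]
width: 0.0004
```

```bash
python3 - <<'E'
from h import *
s=get_state();print(s['width'],s['eef_pos'],s['ee_rot'],s['force'])
for s,z in((.075,.265),(.125,.265)): to(.5006+.0686*s,.2595+.9976*s,z,-1.6394)
d=snap('side');cv2.imwrite('pics/s2.png',cv2.resize(d['frame'][110:260,150:350],(800,600)))
E
```

```text
0.0003685814416378 [0.50617368 0.33841424 0.31420797] [-3.14068602e+00  3.76563852e-04 -1.63766423e+00] [-0.63045752 -0.4640803  -0.56310124]
offset [0.41 0.02 4.92] turn 0.1
offset [-4.59  0.01  4.92] turn 0.1
```

View pics/s2.png

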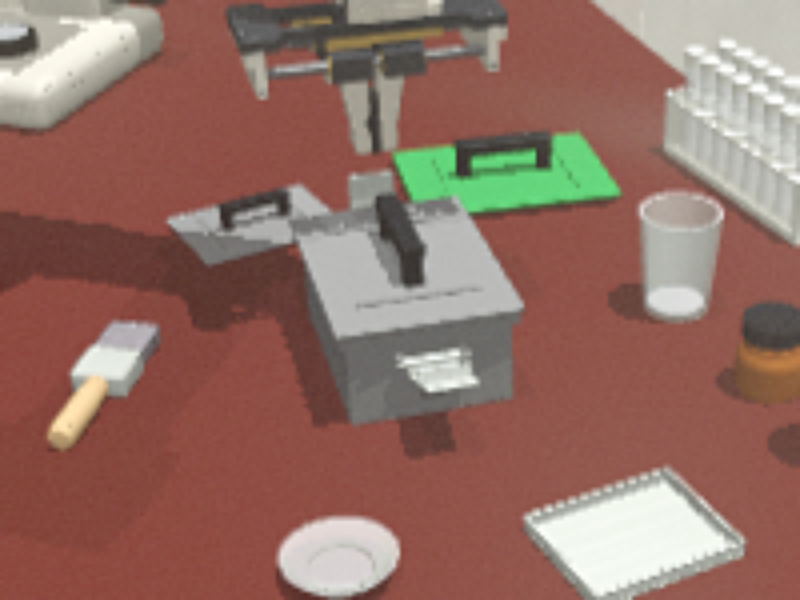

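The near clip (b) hangs open at crop (440,370) and the lid is still on. Clip a is next.

Emit:
{"op": "send_rows", "data": {"motion": [{"offset": [0.4, 0, 2.5], "turn": 0}, {"offset": [0.4, 0, 4.9], "turn": 0}, {"offset": [0.4, 0, 4.9], "turn": 0}, {"offset": [-0.6, 0, 4.9], "turn": 0}, {"offset": [-1.6, 0, 4.9], "turn": 0}, {"offset": [-2.6, 0, 4.9], "turn": 0}, {"offset": [-3.6, 0, 4.9], "turn": 0}, {"offset": [-4.6, 0, 4.9], "turn": 0}]}}

```text
t: 4.5
eef_pos: [0.5094, 0.3816, 0.2665]
ee_rot: [-3.14, 0.002, -1.641]
force: [0.5, 0.3, 0.2]
width: 0.0003
```

Emit:
{"op": "send_rows", "data": {"motion": [{"offset": [0, 0, 0], "turn": 0}, {"offset": [0, 0, -2], "turn": 0}, {"offset": [0, 0, -5], "turn": 0}, {"offset": [3, 0, -7], "turn": 0}, {"offset": [7, 0, -7], "turn": 0}, {"offset": [12, 0, -7], "turn": 0}, {"offset": [12.5, 0, -7], "turn": 0}, {"offset": [12.5, 0, -7], "turn": 0}], "hand": 1}}

```text
t: 5.3
eef_pos: [0.5003, 0.2541, 0.3365]
ee_rot: [-3.141, 0.001, -1.643]
force: [-0.8, -0.3, -0.4]
width: 0.0588
```

```bash
python3 - <<'E'
from h import *
s=get_state();print(s['width'],s['eef_pos'],s['ee_rot'],s['force'])
d=snap('wrist','w2.png');C=cloud(d);Z=C[...,2]
hv=d['frame'].max(-1)
m=(Z>.105)&(Z<.122);n,l,st,c=cv2.connectedComponentsWithStats(m.astype(np.uint8))
for i in range(1,n):
    if st[i,4]>300: print(c[i],st[i],rect(C,l==i),np.median(Z[l==i]))
to(.5006,.2595,.268,-1.6394)
E
```

```text
0.0587577610369466 [0.50029571 0.25409552 0.33654211] [-3.14054480e+00  1.37956674e-03 -1.64254698e+00] [-0.81815591 -0.29195174 -0.37854971]
[278.18141708 236.14897482] [ 263  173   31  128 3853] (array([0.50015054, 0.25478239]), (78.86896514892578, 17.998659133911133), 86.15934753417969) 0.11475259481539868
offset [-0.42  0.04  6.84] turn -0.13
```

View pics/w2.png

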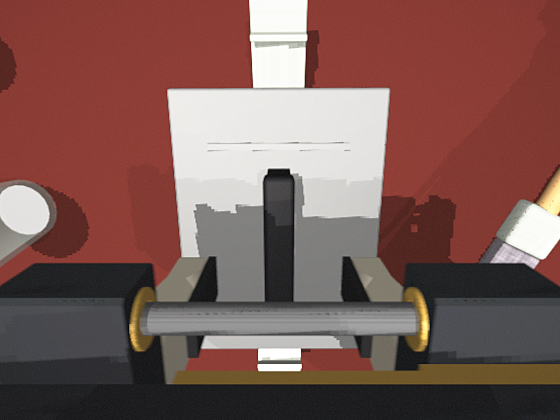

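Clip b is open at (280,45). Part of clip a shows at (280,360), so I'll check its height while lining up the grip.

```bash
python3 - <<'E'
from h import *
C=cloud(ld('wrist'))
for v in (352,356,360,364,368): print(v,C[v,280].round(4), C[420-v-20,280].round(3))
for v in (5,30,45,70): print(v,C[v,280].round(4))
E
```

```text
352 [0.5077 0.3786 0.0516] [0.491 0.143 0.051]
356 [0.5079 0.382  0.0524] [0.491 0.141 0.052]
360 [0.5081 0.3836 0.0554] [0.491 0.139 0.061]
364 [0.5079 0.3817 0.0627] [0.491 0.138 0.063]
368 [0.5086 0.3911 0.0561] [0.491 0.134 0.058]
5 [0.4895 0.1195 0.0599]
30 [0.4904 0.1328 0.0555]
45 [0.491  0.1411 0.0511]
70 [0.492  0.156  0.0458]
```

Emit:
{"op": "send_rows", "data": {"motion": [{"offset": [-0.4, 0, 2], "turn": 0}, {"offset": [-0.4, 0, 4.5], "turn": 0}, {"offset": [-0.4, 0, 6], "turn": 0}, {"offset": [-0.4, 0, 6.9], "turn": 0}, {"offset": [-0.4, 0, 6.9], "turn": 0}, {"offset": [-0.4, 0, 6.9], "turn": 0}], "hand": 1}}

```text
t: 5.95
eef_pos: [0.5009, 0.26, 0.267]
ee_rot: [-3.141, 0.0, -1.64]
force: [0.0, 0.6, 0.6]
width: 0.0877
```

Emit:
{"op": "send_rows", "data": {"motion": [{"offset": [0, 0, 0], "turn": 0}, {"offset": [0, 0, 0], "turn": 0}, {"offset": [0, 0, 0], "turn": 0}, {"offset": [0, 0, 0], "turn": 0}, {"offset": [0, 0, 0], "turn": 0}, {"offset": [0, 0, 0], "turn": 0}, {"offset": [0, 0, 0], "turn": 0}, {"offset": [0, 0, 0], "turn": 0}], "hand": -1, "squeeze": 35}}

```text
t: 6.75
eef_pos: [0.5006, 0.2592, 0.2667]
ee_rot: [3.142, -0.0, -1.641]
force: [-0.2, 0.2, 0.3]
width: 0.0295
```

Emit:
{"op": "send_rows", "data": {"motion": [{"offset": [0, 0, 0], "turn": 0}, {"offset": [0, 0, 0], "turn": 0}, {"offset": [0, 0, 0], "turn": 0}, {"offset": [0, 0, 0], "turn": 0}, {"offset": [0, 0, -0.5], "turn": 0}, {"offset": [0, 0, -1.5], "turn": 0}, {"offset": [0, 0, -3], "turn": 0}, {"offset": [0, 0, -5], "turn": 0}]}}

```text
t: 7.55
eef_pos: [0.5003, 0.259, 0.3171]
ee_rot: [3.14, -0.001, -1.641]
force: [0.5, 0.7, -1.7]
width: 0.0174
```

```bash
python3 - <<'E'
from h import *
s=get_state();print(s['t'],s['width'],s['eef_pos'],s['ee_rot'],s['force'],s['moment'])
d=snap('side','s3.png')
to(.511,-.274,.30,-1.5708+.17)
to(.511,-.274,.206,-1.5708+.17)
E
```

```text
7.55 0.01742304521048645 [0.50032286 0.2590213  0.31705997] [ 3.14038871e+00 -1.10066328e-03 -1.64113025e+00] [ 0.54920847  0.71956264 -1.74081708] [ 0.1346353  -0.12649004  0.06776244]
offset [53.18 -4.66  2.01] turn -13.72
offset [53.2  -4.63 11.41] turn -13.72
```

View pics/s3.png

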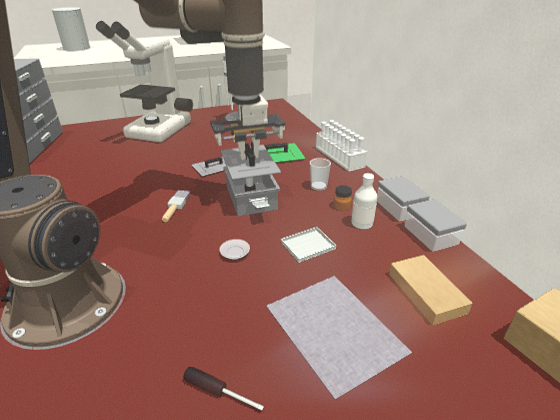

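The lid is in the grip, level, with the open case below it at (250,195). I'll carry it over to the mat.

Emit:
{"op": "send_rows", "data": {"motion": [{"offset": [1, 0, -1], "turn": 0}, {"offset": [3, 0, -2], "turn": 0}, {"offset": [6, 0, -2], "turn": 0}, {"offset": [10, -1, -2], "turn": -1}, {"offset": [14, -1, -2], "turn": -2}, {"offset": [18, -1, -2], "turn": -4}, {"offset": [22, -2, -2], "turn": -5}, {"offset": [26, -2, -2], "turn": -6}]}}

```text
t: 8.4
eef_pos: [0.5018, -0.0041, 0.3371]
ee_rot: [-3.141, -0.0, -1.536]
force: [1.0, 0.8, -2.5]
width: 0.0177
```

```bash
python3 - <<'E'
from h import *
s=get_state();print(s['t'],s['width'],s['eef_pos'],s['ee_rot'],s['force'])
to(.511,-.274,.23,-1.5708+.17)
E
```

```text
8.4 0.017720522560671255 [ 0.5018445  -0.00410323  0.33708572] [-3.14121116e+00 -7.51184470e-05 -1.53560793e+00] [ 0.98580158  0.77331233 -2.54663349]
offset [27.    0.04 10.71] turn -7.72
```

Emit:
{"op": "send_rows", "data": {"motion": [{"offset": [4, 0, 0], "turn": -1}, {"offset": [8, 0, 0], "turn": -2}, {"offset": [12, 0, 0], "turn": -4}, {"offset": [16, 0, 0], "turn": -5}, {"offset": [20, 0, 0], "turn": -6}, {"offset": [24, 0, 1], "turn": -7}, {"offset": [26.5, 0, 3], "turn": -7.7}, {"offset": [27, 0, 5], "turn": -7.7}]}}

```text
t: 9.2
eef_pos: [0.5102, -0.2747, 0.2863]
ee_rot: [-3.142, -0.0, -1.405]
force: [-0.4, 0.6, -2.1]
width: 0.0172
```

```bash
python3 - <<'E'
from h import *
d=snap('wrist');s=get_state();print(s['t'],s['width'],s['eef_pos'],s['ee_rot'],s['force'])
to(.511,-.274,.2007,-1.5708+.17)
C=cloud(snap('top'))
E
```

```text
9.25 0.017481423070308054 [ 0.50897307 -0.27377202  0.28250241] [ 3.13681176e+00  2.60743671e-03 -1.40584064e+00] [-1.33248783  0.36096217 -5.79614343]
offset [ 0.08 -0.24  8.18] turn -0.29
```

Emit:
{"op": "send_rows", "data": {"motion": [{"offset": [0, 0, 2], "turn": 0}, {"offset": [0, 0, 4], "turn": 0}, {"offset": [0, 0, 6], "turn": 0}, {"offset": [0, 0, 7], "turn": 0}, {"offset": [0, 0, 7.5], "turn": 0}, {"offset": [0, 0, 7.5], "turn": 0}, {"offset": [0, 0, 7.5], "turn": 0}]}}

```text
t: 10.0
eef_pos: [0.5121, -0.2714, 0.2127]
ee_rot: [-3.14, -0.001, -1.401]
force: [-0.2, -0.4, -1.6]
width: 0.0171
```

```bash
python3 - <<'E'
from h import *
s=get_state();print(s['t'],s['width'],s['eef_pos'],s['ee_rot'],s['force'])
to(.511,-.274,.2007,-1.5708+.17)
E
```

```text
10.0 0.017135294317048643 [ 0.51205782 -0.27137406  0.21269678] [-3.14045926e+00 -6.39432588e-04 -1.40139325e+00] [-0.15744035 -0.4260142  -1.59536971]
offset [0.24 0.15 1.2 ] turn -0.03
```

Emit:
{"op": "send_rows", "data": {"motion": [{"offset": [0, 0, 0.5], "turn": 0}, {"offset": [0, 0, 0.8], "turn": 0}, {"offset": [0, 0, 1.0], "turn": 0}, {"offset": [0, 0, 1.2], "turn": 0}, {"offset": [0, 0, 1.2], "turn": 0}, {"offset": [0, 0, 1.2], "turn": 0}]}}

```text
t: 10.6
eef_pos: [0.5116, -0.2713, 0.2006]
ee_rot: [3.142, -0.0, -1.401]
force: [-4.6, 3.4, 7.9]
width: 0.0175
```

```bash
python3 - <<'E'
from h import *
s=get_state();print(s['t'],s['width'],s['eef_pos'],s['ee_rot'],s['force'])
E
```

```text
10.6 0.017549776625824152 [ 0.51158065 -0.27132631  0.20061719] [ 3.14158357e+00 -2.65285939e-04 -1.40143497e+00] [-4.60753529  3.36468588  7.91232652]
```

Force shows contact with the mat, so I'll let go and back up.

Emit:
{"op": "send_rows", "data": {"motion": [{"offset": [0, 0, 0], "turn": 0}, {"offset": [0, 0, 0], "turn": 0}, {"offset": [0, 0, 0], "turn": 0}, {"offset": [0, 0, 0], "turn": 0}, {"offset": [0, 0, 0], "turn": 0}, {"offset": [0, 0, 0], "turn": 0}, {"offset": [0, 0, 0], "turn": 0}, {"offset": [0, 0, 0], "turn": 0}], "hand": 1}}

```text
t: 11.4
eef_pos: [0.5117, -0.2713, 0.1996]
ee_rot: [3.142, 0.0, -1.402]
force: [0.2, -0.3, 0.0]
width: 0.0765
```

Emit:
{"op": "send_rows", "data": {"motion": [{"offset": [0, 0, -1], "turn": 0}, {"offset": [0, 0, -3], "turn": 0}, {"offset": [0, 0, -6], "turn": 0}, {"offset": [0, 0, -10], "turn": 0}, {"offset": [0, 0, -14], "turn": 0}, {"offset": [0, 0, -18], "turn": 0}, {"offset": [-3, 0, -20], "turn": 0}, {"offset": [-7, 0, -20], "turn": 0}]}}

```text
t: 12.2
eef_pos: [0.5003, -0.2028, 0.404]
ee_rot: [-3.135, -0.002, -1.404]
force: [1.3, 0.7, -0.3]
width: 0.0876
```

```bash
python3 - <<'E'
from h import *
s=get_state();print(s['t'],s['width'],s['eef_pos'],s['ee_rot'],s['force'])
d=snap('wrist');C=cloud(d);Z=C[...,2]
m=(Z>.009)&(Z<.022)&(abs(C[...,0]-.51)<.2)&(abs(C[...,1]+.27)<.17)
n,l,st,c=cv2.connectedComponentsWithStats(m.astype(np.uint8))
i=1+st[1:,4].argmax(); m=l==i;P=C[m];A=np.linalg.lstsq(np.c_[P[:,:2],np.ones(len(P))],P[:,2],rcond=None)[0];print('lid',st[i],rect(C,m),np.median(P[:,2]),'tilt',A[:2])
d=snap('side');cv2.imwrite('pics/s4.png',d['frame'])
C=cloud(snap('top'))
Z=C[...,2]
m=(abs(C[...,0]-.5)<.07)&(abs(C[...,1]-.26)<.09)&(Z<.066)&(Z>.01);
n,l,st,c=cv2.connectedComponentsWithStats(m.astype(np.uint8))
for i in range(1,n):
    if st[i,4]>8: print('in case',c[i].round(1),st[i,4],C[l==i].mean(0).round(4),Z[l==i].max().round(4))
to(.5006,.2595-.03,.40,-1.6394)
E
```

```text
12.2 0.08761544131587871 [ 0.50034658 -0.20280084  0.40399037] [-3.13538642e+00 -2.48264083e-03 -1.40386419e+00] [ 1.30866204  0.71080223 -0.26540606]
lid [  206     6   152   200 25937] (array([ 0.51111664, -0.27048947]), (136.4582061767578, 185.6359100341797), 9.7527494430542) 0.01501611140563719 tilt [ 2.51959255e-05 -2.97957252e-04]
in case [208.4 218.8] 272 [0.5394 0.2913 0.0384] 0.0659
in case [208.6 228.1] 90 [0.5066 0.2932 0.0426] 0.0656
in case [231.2 226.3] 67 [0.5056 0.2193 0.0298] 0.0441
in case [215.5 247. ] 10 [0.4442 0.2795 0.0202] 0.0265
in case [232.5 246. ] 10 [0.4402 0.2225 0.0215] 0.0324
offset [-42.39  -7.47   0.14] turn 13.76
```

Emit:
{"op": "send_rows", "data": {"motion": [{"offset": [-5, -1, 0], "turn": 2}, {"offset": [-10, -2, 0], "turn": 4}, {"offset": [-15, -3, 0], "turn": 6}, {"offset": [-20, -4, 0], "turn": 8}, {"offset": [-25, -5, 0], "turn": 10}, {"offset": [-30, -5.5, 0], "turn": 12}, {"offset": [-35, -6.5, 0], "turn": 13.8}, {"offset": [-40, -7, 0], "turn": 13.8}]}}

```text
t: 13.15
eef_pos: [0.5022, 0.199, 0.4001]
ee_rot: [-3.141, -0.0, -1.644]
force: [1.5, -0.2, 0.4]
width: 0.0874
```

Emit:
{"op": "send_rows", "data": {"motion": [{"offset": [-5, 0, 0], "turn": 0}, {"offset": [-10, 0, 0], "turn": 0}, {"offset": [-11, 0, 0], "turn": 0}, {"offset": [-11, 0, 0], "turn": 0}, {"offset": [-11, 0, 0], "turn": 0}]}}

```text
t: 13.65
eef_pos: [0.5101, 0.3064, 0.3993]
ee_rot: [3.141, -0.001, -1.643]
force: [-0.2, -0.2, 0.1]
width: 0.0876
```

```bash
python3 - <<'E'
from h import *
s=get_state();print(s['t'],s['width'],s['eef_pos'],s['ee_rot'],s['force'])
d=snap('wrist','w5.png');C=cloud(d);Z=C[...,2]
ins=(abs(C[...,0]-.5006)<.05)&(abs(C[...,1]-.2595)<.075)
for nm,a,b in(('eye',.055,.068),('obj',.034,.046)):
    m=(Z>a)&(Z<b)&ins;n,l,st,c=cv2.connectedComponentsWithStats(m.astype(np.uint8))
    for i in range(1,n):
        if st[i,4]>60: print(nm,c[i].round(),st[i,4],rect(C,l==i),np.median(Z[l==i]),cv2.minEnclosingCircle((C[l==i][:,:2]*1000).astype(np.float32)))
E
```

```text
13.65 0.08760247611025195 [0.51009402 0.30642187 0.39933857] [ 3.14093742e+00 -9.62399511e-04 -1.64282911e+00] [-0.24838793 -0.23202506  0.1397956 ]
eye [279. 182.] 530 (array([0.50826379, 0.29616843]), (22.392854690551758, 21.153772354125977), 85.68171691894531) 0.06235523780363686 ((508.1549072265625, 296.1365661621094), 11.490874290466309)
obj [276.  93.] 362 (array([0.50512543, 0.22134314]), (18.40427017211914, 18.377704620361328), 42.1309814453125) 0.038640876326708234 ((505.3809509277344, 220.7342987060547), 9.908462524414062)
```

View pics/w5.png

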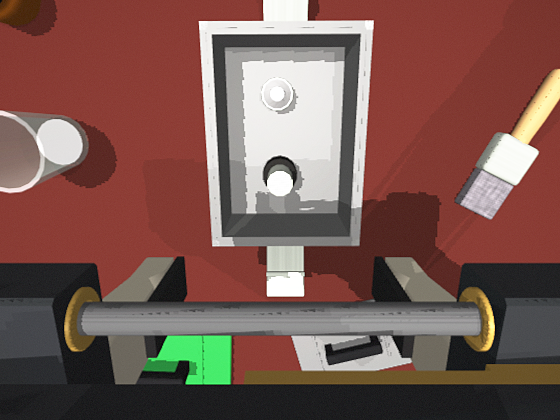

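The wrist view shows the eyepiece's barrel top at (280,182), nearer clip a, and the short lens at (276,93). Fully open fingers would hit the case walls, so I'll part-close to about 37 mm and then go down.

Emit:
{"op": "send_rows", "data": {"motion": [{"offset": [1, 0.2, 3], "turn": 0}, {"offset": [1, 0.2, 5], "turn": 0}, {"offset": [1, 0.2, 7], "turn": 0}, {"offset": [1, 0.2, 8], "turn": 0}, {"offset": [1, 0.2, 8], "turn": 0}, {"offset": [1, 0.2, 8], "turn": 0}, {"offset": [1, 0.2, 8], "turn": 0}], "hand": -0.15}}

```text
t: 14.4
eef_pos: [0.5076, 0.2972, 0.3209]
ee_rot: [-3.14, 0.001, -1.643]
force: [-0.3, 1.1, -0.2]
width: 0.0395
```

```bash
python3 - <<'E'
from h import *
s=get_state();print(s['t'],s['width'],s['eef_pos'],s['ee_rot'],s['force'])
to(.5082,.2962,.208,-1.6394)
E
```

```text
14.4 0.039524387888938854 [0.50758001 0.29724985 0.32093309] [-3.14024334e+00  1.34285195e-03 -1.64283312e+00] [-0.28850311  1.14671048 -0.19399108]
offset [ 0.12 -0.05 11.29] turn -0.2
```

Emit:
{"op": "send_rows", "data": {"motion": [{"offset": [0.1, -0.05, 3], "turn": 0}, {"offset": [0.1, -0.05, 6], "turn": 0}, {"offset": [0.1, -0.05, 7.5], "turn": 0}, {"offset": [0.1, -0.05, 9], "turn": 0}, {"offset": [0.1, -0.05, 10.3], "turn": 0}, {"offset": [0.1, -0.05, 11.2], "turn": 0}, {"offset": [0.1, -0.05, 11.2], "turn": 0}, {"offset": [0.1, -0.05, 11.2], "turn": 0}]}}

```text
t: 15.2
eef_pos: [0.5078, 0.2964, 0.2081]
ee_rot: [-3.141, 0.0, -1.642]
force: [-0.1, -0.1, -0.2]
width: 0.037
```

Emit:
{"op": "send_rows", "data": {"motion": [{"offset": [0, 0, 0], "turn": 0}, {"offset": [0, 0, 0], "turn": 0}, {"offset": [0, 0, 0], "turn": 0}, {"offset": [0, 0, 0], "turn": 0}, {"offset": [0, 0, 0], "turn": 0}, {"offset": [0, 0, 0], "turn": 0}], "hand": -1, "squeeze": 20}}

```text
t: 15.8
eef_pos: [0.5078, 0.2964, 0.2082]
ee_rot: [-3.141, 0.001, -1.642]
force: [-0.4, 0.1, 5.1]
width: 0.0222
```

```bash
python3 - <<'E'
from h import *
s=get_state();print(s['t'],s['width'],s['eef_pos'],s['ee_rot'],s['force'])
d=ld('top');C=cloud(d);Z=C[...,2]
hsv=cv2.cvtColor(d['frame'],cv2.COLOR_BGR2HSV)
m=big((hsv[...,1]<70)&(abs(C[...,0]-.57)<.08)&(abs(C[...,1]+.014)<.08),298,201);print(rect(C,m),m.sum(),np.median(C[m],0))
ds=ld('side');Cs=cloud(ds);hs=cv2.cvtColor(ds['frame'],cv2.COLOR_BGR2HSV)
m=big((hs[...,1]<70)&(abs(Cs[...,0]-.57)<.08)&(abs(Cs[...,1]+.014)<.08)&(Cs[...,2]<.02),308,243);print(rect(Cs,m),m.sum())
E
```

```text
15.8 0.022225232998271886 [0.50782575 0.29640032 0.20824876] [-3.14086068e+00  6.69402320e-04 -1.64247201e+00] [-0.42043882  0.06219069  5.08898644]
(array([ 0.67983746, -0.09644019]), (3214.0234375, 1809.6104736328125), 89.79901123046875) 233279 [ 0.49808017  0.0642487  -0.00058487]
(array([ 0.57319177, -0.00496604]), (124.56375885009766, 111.99906158447266), 6.871146202087402) 1200
```

Emit:
{"op": "send_rows", "data": {"motion": [{"offset": [0, 0, -0.5], "turn": 0}, {"offset": [0, 0, -1.5], "turn": 0}, {"offset": [0, 0, -3], "turn": 0}, {"offset": [0, 0, -5.5], "turn": 0}, {"offset": [0, 0, -8.5], "turn": 0}, {"offset": [0, 0, -11.5], "turn": 0}, {"offset": [0, 0, -13], "turn": 0}, {"offset": [0, 0, -13], "turn": 0}]}}

```text
t: 16.6
eef_pos: [0.508, 0.2965, 0.3409]
ee_rot: [-3.138, 0.004, -1.642]
force: [0.2, 0.8, -0.8]
width: 0.0226
```

```bash
python3 - <<'E'
from h import *
s=get_state();print(s['t'],s['width'],s['eef_pos'],s['ee_rot'],s['force'])
to(.573,.07,.338,-1.6394)
E
```

```text
16.6 0.02256226211654366 [0.50801498 0.29647959 0.34090164] [-3.13827957  0.00365205 -1.64245299] [ 0.22567659  0.82681763 -0.76750814]
offset [22.13 -8.1   0.24] turn -0.17
```

Emit:
{"op": "send_rows", "data": {"motion": [{"offset": [2, -0.5, 0], "turn": 0}, {"offset": [5, -2, 0], "turn": 0}, {"offset": [9, -3.5, 0], "turn": 0}, {"offset": [13, -5, 0], "turn": 0}, {"offset": [17, -6.5, 0], "turn": 0}, {"offset": [20, -7.5, 0], "turn": 0}, {"offset": [22, -8, 0], "turn": 0}, {"offset": [22, -8, 0], "turn": 0}]}}

```text
t: 17.4
eef_pos: [0.5712, 0.0678, 0.3363]
ee_rot: [3.139, -0.001, -1.646]
force: [-0.5, -0.2, -0.3]
width: 0.0229
```

```bash
python3 - <<'E'
from h import *
s=get_state();print(s['t'],s['width'],s['eef_pos'],s['ee_rot'],s['force'])
d=snap('wrist','w6.png');C=cloud(d);Z=C[...,2]
hsv=cv2.cvtColor(d['frame'],cv2.COLOR_BGR2HSV)
m=(hsv[...,1]<90)&(abs(C[...,0]-.57)<.085)&(abs(C[...,1]+.01)<.08)&(Z<.02)&(Z>-.01)
n,l,st,c=cv2.connectedComponentsWithStats(m.astype(np.uint8));i=1+st[1:,4].argmax();m=l==i
print(st[i],rect(C,m),np.median(Z[m]))
E
```

```text
17.4 0.022872123966543874 [0.57116943 0.06784464 0.33629358] [ 3.13893629e+00 -1.30266009e-03 -1.64618626e+00] [-0.48129159 -0.15789955 -0.30196209]
[  191    21   161   148 16952] (array([ 0.5675423 , -0.01248557]), (115.14617156982422, 93.68994903564453), 7.876607418060303) 0.002136581199101928
```

View pics/w6.png

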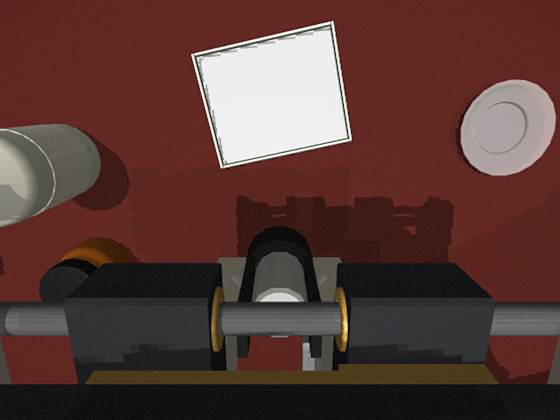

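The tray is in clear view, centred near (270,95), and the eyepiece hangs upright in the jaws at (280,270).

Emit:
{"op": "send_rows", "data": {"motion": [{"offset": [2, 0, 0], "turn": 0}, {"offset": [5, 0, 2], "turn": 0}, {"offset": [7.5, -0.1, 5], "turn": 0}, {"offset": [8, -0.2, 8], "turn": 0}, {"offset": [8, -0.2, 10], "turn": 0}, {"offset": [8, -0.2, 11.5], "turn": 0}, {"offset": [8, -0.2, 11.5], "turn": 0}, {"offset": [8, -0.2, 11.5], "turn": 0}]}}

```text
t: 18.25
eef_pos: [0.5678, -0.0085, 0.2225]
ee_rot: [3.141, -0.001, -1.642]
force: [-0.2, 0.1, -1.5]
width: 0.0227
```

```bash
python3 - <<'E'
from h import *
s=get_state();print(s['t'],s['width'],s['eef_pos'],s['ee_rot'],s['force'])
to(.568,-.012,.2062,-1.6394)
E
```

```text
18.25 0.022676987550147135 [ 0.56777446 -0.0085094   0.2225007 ] [ 3.14058186e+00 -5.55196734e-04 -1.64186651e+00] [-0.239253    0.1133504  -1.51466451]
offset [ 0.35 -0.05  1.63] turn -0.14
```

Emit:
{"op": "send_rows", "data": {"motion": [{"offset": [0.3, 0, 0.5], "turn": 0}, {"offset": [0.3, 0, 1.0], "turn": 0}, {"offset": [0.3, 0, 1.3], "turn": 0}, {"offset": [0.3, 0, 1.45], "turn": 0}, {"offset": [0.3, 0, 1.6], "turn": 0}, {"offset": [0.3, 0, 1.6], "turn": 0}, {"offset": [0.3, 0, 1.6], "turn": 0}]}}

```text
t: 18.95
eef_pos: [0.5677, -0.0119, 0.2068]
ee_rot: [-3.141, 0.0, -1.643]
force: [-0.3, 0.4, -0.8]
width: 0.0225
```

```bash
python3 - <<'E'
from h import *
s=get_state();print(s['t'],s['width'],s['eef_pos'],s['ee_rot'],s['force'])
E
```

```text
18.95 0.02247932406806033 [ 0.56769411 -0.01192838  0.20675218] [-3.14147933e+00  5.34462868e-06 -1.64274105e+00] [-0.31098951  0.36508962 -0.82306123]
```

Emit:
{"op": "send_rows", "data": {"motion": [{"offset": [0, 0, 0.05], "turn": 0}, {"offset": [0, 0, 0.1], "turn": 0}, {"offset": [0, 0, 0.15], "turn": 0}, {"offset": [0, 0, 0.15], "turn": 0}]}}

```text
t: 19.35
eef_pos: [0.5678, -0.0119, 0.2062]
ee_rot: [-3.141, 0.0, -1.642]
force: [-2.8, -0.5, 8.8]
width: 0.0223
```

Contact is made, so I'll release part-open and retreat.

Emit:
{"op": "send_rows", "data": {"motion": [{"offset": [0, 0, 0], "turn": 0}, {"offset": [0, 0, 0], "turn": 0}, {"offset": [0, 0, 0], "turn": 0}, {"offset": [0, 0, 0], "turn": 0}, {"offset": [0, 0, 0], "turn": 0}, {"offset": [0, 0, 0], "turn": 0}], "hand": 0}}

```text
t: 19.95
eef_pos: [0.5677, -0.0119, 0.2051]
ee_rot: [3.141, -0.0, -1.643]
force: [0.3, -0.5, 0.1]
width: 0.0438
```

Emit:
{"op": "send_rows", "data": {"motion": [{"offset": [0, 0, -1], "turn": 0}, {"offset": [0, 0, -3], "turn": 0}, {"offset": [0, 0, -6], "turn": 0}, {"offset": [0, 0, -10], "turn": 0}, {"offset": [0, 0, -14], "turn": 0}, {"offset": [-4, 0, -17], "turn": 0}, {"offset": [-8, 0, -17], "turn": 0}, {"offset": [-8, 0, -17], "turn": 0}]}}

```text
t: 20.75
eef_pos: [0.5738, 0.0711, 0.3774]
ee_rot: [-3.138, 0.002, -1.64]
force: [-0.3, -0.7, -1.3]
width: 0.0439
```

```bash
python3 - <<'E'
from h import *
s=get_state();print(s['t'],s['width'],s['eef_pos'],s['force'])
d=snap('wrist');C=cloud(d);Z=C[...,2]
m=(Z>.05)&(Z<.07)&(abs(C[...,0]-.568)<.06)&(abs(C[...,1]+.012)<.05)
print('eye top',m.sum(),rect(C,m),np.median(Z[m]))
ds=snap('side')
cv2.imwrite('pics/f.png',np.hstack([cv2.resize(d['frame'],(400,300)),cv2.resize(ds['frame'],(400,300))]))
C=cloud(ds)
C=cloud(ld('side'));Z=C[...,2];m=(abs(C[...,0]-.508)<.05)&(abs(C[...,1]+.27)<.11)&(Z>.009)&(Z<.022);print('lid',rect(C,m),np.median(Z[m]))
E
```

```text
20.75 0.04389873420106291 [0.57375343 0.07107678 0.37743445] [-0.25940243 -0.67180416 -1.33477006]
eye top 703 (array([ 0.56748297, -0.01191184]), (21.198225021362305, 21.568937301635742), 86.26118469238281) 0.06037856124367952
lid (array([ 0.5079946 , -0.27134073]), (99.99625396728516, 203.1705780029297), 0.002935929223895073) 0.015005242253581241
```

View pics/f.png

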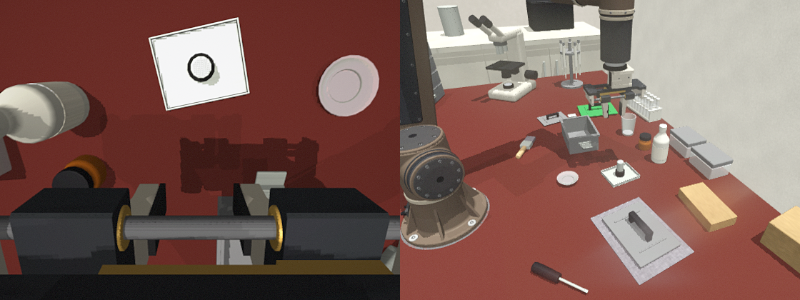

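The eyepiece stands in the middle of the tray, at (202,67) on the left and (620,170) on the right, with its top at 60 mm. The lid is flat on the mat at (640,235), so I'm handing in.

```bash
python3 -c "
from station import *
print(job_done())"
```

```text
the job is handed in; nothing more can be done
None
```

I finished the whole job and handed it in at about 21 s of the 67 s allowed; the hand-in reports no verdict.

- **Clips:** I pushed each clip outward with the closed fingers. Before I lifted the lid, the camera's depth readings showed both hanging open, about 50–60 mm up. I did not measure their angle again at the end.
- **Lid:** It lies flat on the mat, handle up. Its centre is about 4 mm from the mat's measured centre, its top face is 15 mm above the bench, and it shows no tilt.
- **Eyepiece:** It stands upright in the tray, within about 1 mm of the tray's measured centre. Its top is at 60 mm, which means it is on the tray floor. The gripper is clear of it.
- **Tray position:** My early overview estimates of the tray's position disagreed by up to 9 mm. One repeat of that measurement failed because the mask picked up the background. I used the close wrist view instead.
- **Short lens:** It was upright in its place just before I picked up the eyepiece, and nothing came near it afterwards. I did not check it separately at the end.
- **Other things on the bench:** They looked undisturbed in the final picture, but I did not measure them.

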